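# Turn the bench carousel to the sanding block

### The arm

A 6-joint arm with a two-finger parallel gripper is mounted at the origin on the work surface; the furniture and walls round the work are solid. World frame = base frame: x ahead of the robot, y to its left, z up, the work surface at z = 0. Lengths are in m, angles in degrees, forces in N, time in s.
With the tool pointing down it reaches from about 0.35 to 0.875 m from the base axis. Payload 4.2 kg.
Tool frame: the origin (TCP) lies between the finger pads; the fingertips stand 19 mm ahead of it and the grasp point (between the pads) is the TCP; z points along the fingers, x is the direction in which the jaws open and shut, and the axes are right-handed (so a half turn about z gives the same grasp; the last joint's range is limited). The gripper opens to 87 mm and grips with 3 to 60 N. Pads are 19 mm wide; open, the fingers measure 117 mm over their backs; the gripper's body (75 mm by 190 mm) begins 51 mm behind the grasp point.
Start: joints at [56.356, 22.042, 0.453, 0, -68.411, -14.817], TCP at [0.468, 0.414, 0.242] pointing down, gripper open.
Joint ranges: [-179.83, 179.83], [-69.29, 118.12], [-61.27, 80.66], [-181.25, 117.63], [-171.15, -9.14], [-177.46, 177.46]. Speed limits (degrees/s): [159.86, 159.86, 180, 180, 180, 180].

### API

Orientations are given as a 3x3 rotation matrix whose columns are the frame's x, y, z axes.
In Python, from plant import manip, optics, finish_job gives the robot as it stands.
- The arm moves only by the shell command python3 -m crank 'ROWS'. ROWS is JSON, a list of rows, each an object with "delta_rot": the turn, a rotation vector about the tool's x, y, z in rad, a list of three; "delta_pos": the shift along the tool's x, y, z in cm, a list of three; "grip": the finger opening in cm, from 0 to 8.7. A call has exactly 8 rows; each row is the pose to reach, as a shift and turn from the pose commanded when the call began, along the tool's axes at that moment; what a row does not reach only later rows make up. A row lasts 1/8 s, in which the tool goes at most 62.5 mm and 10.7 degrees, less where a joint would pass 70% of its speed; a pose out of reach is approached as far as the arm can. A call with a gripper value outside its range is refused whole. The fingers move at their own pace and stop on an object; the grip force is fixed at half the most. Time passes only in rows, so rows that repeat a pose let the fingers close, or fill a call up. It gives the time, the measured TCP pose, the force and the opening at its end, in the units of the state.
- manip.observe(): the state, without advancing time (a new reading comes with each control period).
- optics.camera(name): name is "side" or "top" or "wrist"; returns the picture (384x512x3 uint8, blue, green, red); there is no depth.
- optics.calibration(name): a dict with "vfov" (degrees; the focal length in pixels is half the picture's height over the tangent of half this angle, whatever the lens; pixels are square), "cx", "cy" (the principal point, pixels), "R" (3x3) and "t" (3): a world point X has camera coordinates R X + t; the wrist camera has in their place "tool_from_camera" (4x4, takes a point from camera to tool coordinates, whose origin is the TCP and whose axes are the tool frame's). Camera axes: x right, y down, z forward; pixel columns grow to the right and rows downward; lengths in m; the calibration is good to about 2 mm. A picture is of the moment at which its call begins: read the wrist's pose just before it. calibration takes no time and is no camera call.
- finish_job(): hands the job in, once; it reports no verdict.
The state is a dict: "clock": time; "qpos": joint angles; "qvel": joint speeds; "tau": joint torques, N m; "tcp_pos": TCP position; "eef_rot": TCP orientation; "contact_force": force on the tool from outside, world axes, zero at the start; "torque": the same for the moment, N m; "gripper_width": finger opening in m.
Only numpy, scipy, OpenCV 4.12 (cv2) and the standard library are available. Lean on these libraries where they do the work, as an engineer would, in place of code of your own. Each camera call takes 0.05 s, during which the arm holds its last target.

### The job

Turn the round grey tool carousel by pushing the upright posts on its rim with the fingertips, until the white rim mark in front of the sanding block lines up with the red pointer on the fixed foot, then leave the carousel standing still. Push gently and do not pinch the posts, do not touch or lift the things standing on the carousel, and leave the tape roll, the glue bottle and the loose wood offcut where they are.

Things in the scene. Friction and masses are not known exactly. Their poses are not given: they have to be found in the camera images.
- foot: Fixed dark steel pedestal bolted to the table: foot disc 150 mm across, column, and just under the deck an arm along its own -x that ends in a red block 30x30x12 mm (the pointer, 163 to 193 mm from the axis, white line along its top), on the robot's side. Origin: on the turning axis, at the work surface; z up.
- pointer (a point): Point on top of the red pointer, 165 mm from the turning axis and 237 mm above the work surface. Beware: between the robot and the carousel the fixed black bar of the saw guard, 48 mm thick, crosses level from right to left, 0.50 m above the work surface and about 0.24 m ahead of the robot (farther ahead at its right end). An arm that reaches over it has most room on the near side of the carousel.
- deck: Turning deck: grey disc 310 mm across, 16 mm thick, top 260 mm above the work surface. Turns either way without end about its vertical axis; light friction (about 1 N at the rim) keeps it where it is left. Origin: on the axis, on its underside; axes turn with it. A short white line on the rim, midway between two posts, marks each of three bays (at 60, 180, 300 degrees from its x).
- post (a point): Top centre of one of six alike upright wooden posts on the deck's rim, 18 mm in diameter, 45 mm tall, tops 305 mm above the work surface. They stand on a circle of radius 142 mm about the axis at 30, 90, 150, 210, 270 and 330 degrees from the deck's x axis; this is the one at 150 degrees.
- hub (a point): Top of the steel hub on the turning axis, 40 mm across, 300 mm above the work surface. Three plywood dividers, 6 mm thick, tops 285 mm above the work surface, run out from it to 126 mm from the axis, at 0, 120 and 240 degrees from the deck's x axis.
- block_mark (a point): White rim mark of the sanding block's bay, on top of the deck, 150 mm from the axis along the deck's own -x. It is to stand at the pointer.
- sanding_block: Cork sanding block, 66x112x34 mm, loose in its bay about 76 mm from the axis, on the deck's -x side. Origin: centre of its underside.
- screw_tin: Green round tin, 75 mm across, 58 mm tall, loose in another bay. Origin: centre of its underside.
- tape_measure: Yellow tape measure, 38x92x66 mm, loose in the third bay. Origin: centre of its underside.
- tape_roll: Roll of blue masking tape, 105 mm across, 24 mm high, loose on the table to the right; leave alone. Origin: centre of its underside.
- glue_bottle: Cream glue bottle with orange cap, 61 mm across, 188 mm tall, standing loose on the table to the left; leave alone. Origin: centre of its underside.
- offcut: Wood offcut, 70x160x26 mm, lying loose on the table to the left; leave alone. Origin: centre of its underside.
Not all that is in view belongs to the job. There is more than one size of the screw_tin; the job needs the smallest.

How it is judged:
By the outcome, as a careful person would: the job done as asked, in the order asked, and still so for the second after the job is handed in, with the robot touching nothing.
It also fails if it takes over 61 s, if anything falls off the work surface, if the arm or the gripper's body presses on something with over 40 N, if the wrist force passes 120 N, or if a joint passes its speed limit or range.

## Working session

There is one attempt and no reset: what is moved stays moved. The work goes in short steps, Python scripts to look and compute and a shell command to move; the robot and the scene stay as the last step left them, time stands still between calls to the robot, and variables do not carry over. Pictures are saved under pics/ and viewed, and the job is handed in when it is done.

```bash
ls; mkdir -p pics; python3 - <<'E'
from plant import manip, optics
import cv2, numpy as np
s=manip.observe(); print({k:np.round(v,3).tolist() for k,v in s.items()})
for n in ["side","top","wrist"]:
    c=optics.calibration(n); print(n,{k:np.round(v,4).tolist() for k,v in c.items()})
    cv2.imwrite(f"pics/a_{n}.png",optics.camera(n))
E
```

```text
pics
{'clock': 0.0, 'qpos': [56.358, 22.092, 0.379, -0.029, -68.41, -14.818], 'qvel': [0.049, -0.015, -0.084, -0.084, -0.044, -0.012], 'tau': [-0.0, -39.066, 18.741, 4.22, 0.011, -0.0], 'tcp_pos': [0.467, 0.414, 0.24], 'eef_rot': [[-0.749, -0.663, -0.002], [-0.663, 0.749, -0.002], [0.002, -0.0, -1.0]], 'contact_force': [-0.013, -0.306, -0.484], 'torque': [0.003, 0.016, -0.054], 'gripper_width': 0.087}
side {'vfov': 56.9049, 'cx': 252.1044, 'cy': 196.647, 'R': [[-0.0157, 0.9997, 0.0176], [0.695, 0.0236, -0.7187], [-0.7189, 0.0009, -0.6951]], 't': [0.0393, -0.2671, 1.7806]}
top {'vfov': 51.4983, 'cx': 254.4252, 'cy': 188.3952, 'R': [[0.0191, -0.9998, -0.0015], [-0.9986, -0.019, -0.0487], [0.0486, 0.0024, -0.9988]], 't': [-0.0132, 0.5868, 1.4108]}
wrist {'vfov': 64.0495, 'cx': 259.3708, 'cy': 189.5628, 'tool_from_camera': [[1.0, 0.0012, -0.0004, -0.0001], [-0.001, 0.9582, 0.286, -0.0794], [0.0008, -0.286, 0.9582, -0.1432], [0.0, 0.0, 0.0, 1.0]]}
```

View pics/a_top.png

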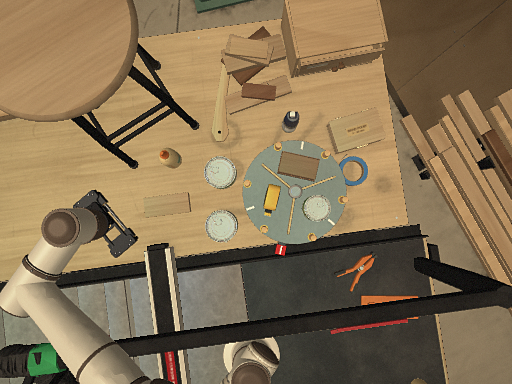

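View pics/a_side.png

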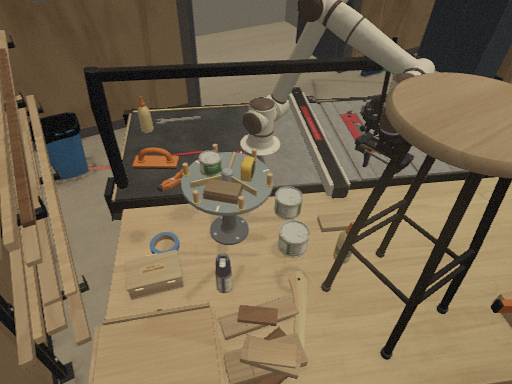

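View pics/a_wrist.png

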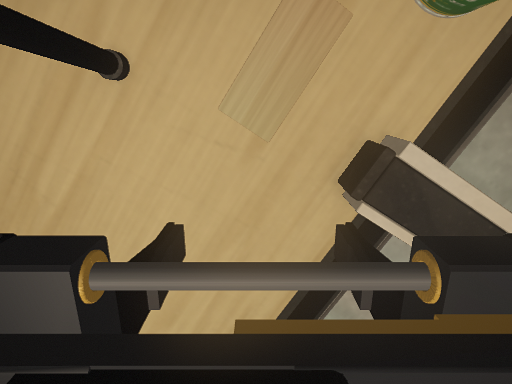

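```bash
cat > h.py <<'E'
import numpy as np, cv2
from plant import manip, optics
def fpx(c): return 192/np.tan(np.radians(c["vfov"]/2))
def ray(n,u,v,z):
    c=optics.calibration(n);f=fpx(c);R=np.array(c["R"]);t=np.array(c["t"])
    d=R.T@np.array([(u-c["cx"])/f,(v-c["cy"])/f,1]);o=-R.T@t
    return o+d*(z-o[2])/d[2]
def proj(n,X):
    c=optics.calibration(n);f=fpx(c);p=np.array(c["R"])@X+np.array(c["t"])
    return np.array([c["cx"]+f*p[0]/p[2],c["cy"]+f*p[1]/p[2]])
E
python3 - <<'E'
from h import *
im=cv2.imread("pics/a_top.png")
cv2.imwrite("pics/a_topz.png",cv2.resize(im[125:275,190:390],None,fx=4,fy=4,interpolation=cv2.INTER_CUBIC))
im=cv2.imread("pics/a_side.png")
cv2.imwrite("pics/a_sidez.png",cv2.resize(im[120:260,160:340],None,fx=4,fy=4,interpolation=cv2.INTER_CUBIC))
for q in [(295,192,.3),(281,249,.237)]: print(ray("top",*q))
for y in (510,295),(120,345): print(ray("top",*y,.52))
E
```

```text
[ 0.56492417 -0.11892768  0.3       ]
[ 0.39579086 -0.08567417  0.237     ]
[ 0.33049965 -0.58949239  0.52      ]
[0.20136836 0.29447613 0.52      ]
```

View pics/a_topz.png

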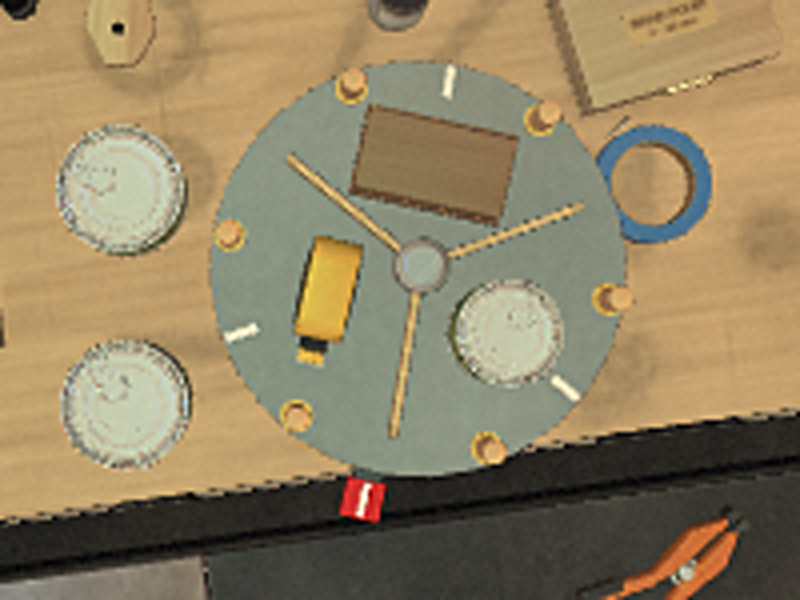

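View pics/a_sidez.png

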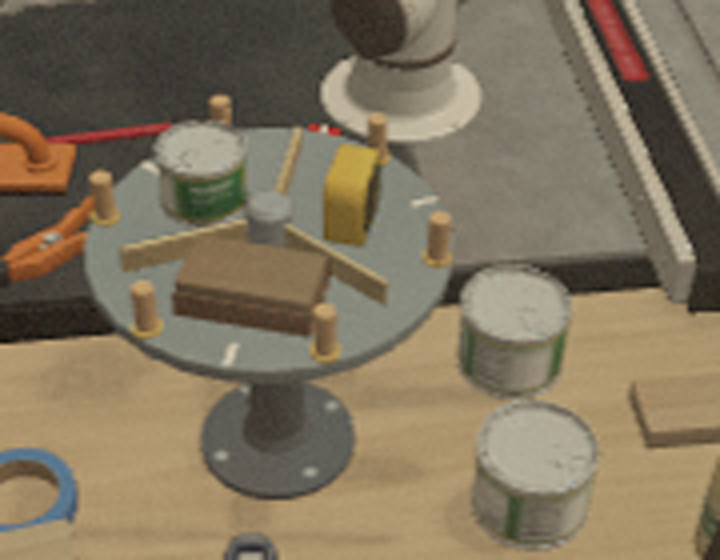

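The top crop shows the sanding block (cork, zoom 435,165) on the far side with its mark at zoom (450,82). The other marks are at (241,332), by the tape measure, and (566,388), by the tin. The red pointer is at (363,499), and the smallest tin is the one on the deck at (508,333).

```bash
cat >> h.py <<'E'
def fitc(P,r=None):
    P=np.asarray(P);A=np.c_[2*P,np.ones(len(P))];s=np.linalg.lstsq(A,(P**2).sum(1),rcond=None)[0]
    return s[:2],np.sqrt(s[2]+s[0]**2+s[1]**2)
E
python3 - <<'E'
from h import *
im=cv2.imread("pics/a_top.png")
z=lambda X,Y:(190+(X+.5)/4-.5,125+(Y+.5)/4-.5)
posts=[(354,80),(548,114),(620,298),(490,446),(296,416),(229,231)]
P=np.array([ray("top",*z(*p),.305)[:2] for p in posts]); c,r=fitc(P); print("posts c",c,r)
hub=ray("top",*z(421,265),.3)[:2];print("hub",hub)
hsv=cv2.cvtColor(im,cv2.COLOR_BGR2HSV)
m=((hsv[...,1]>150)&((hsv[...,0]<6)|(hsv[...,0]>174))).astype(np.uint8); m[:,:270]=0;m[:,295:]=0;m[:235]=0;m[265:]=0
M=cv2.moments(cv2.morphologyEx(m,cv2.MORPH_CLOSE,np.ones((5,5))),True);pc=(M["m10"]/M["m00"],M["m01"]/M["m00"]);print("ptr px",pc,M["m00"])
ptr=ray("top",*pc,.237)[:2]
ang=lambda p:np.degrees(np.arctan2(*(p-c)[::-1]))
print("ptr",ptr,np.linalg.norm(ptr-c),ang(ptr), ang(ray("top",*z(363,497),.237)[:2]))
print("posts ang",[round(ang(p),1) for p in P])
for mk in [(450,82),(241,332),(566,388)]:
    q=ray("top",*z(*mk),.26)[:2];print("mark",q,np.linalg.norm(q-c),ang(q))
E
```

```text
posts c [ 0.56939821 -0.1195141 ] 0.14012123226926773
hub [ 0.56813696 -0.11852486]
ptr px (279.9727272727273, 249.71818181818182) 110.0
ptr [ 0.39359289 -0.0826302 ] 0.17963277114035586 168.15121389328343 168.35205300354426
posts ang [np.float64(21.5), np.float64(-39.0), np.float64(-99.0), np.float64(-159.1), np.float64(141.2), np.float64(81.7)]
mark [ 0.70663225 -0.14214934] 0.13908823059718398 -9.365978426177438
mark [0.51784942 0.00973164] 0.13914646572369085 111.74424789007367
mark [ 0.48118808 -0.23064719] 0.14188583231022622 -128.44022929614593
```

```bash
cat >> h.py <<'E'
C=np.array([0.5685,-0.119]); RP=0.142
from scipy.spatial.transform import Rotation as Ro
def target(th,z,r=RP):
    a=np.radians(th); x=np.array([-np.sin(a),np.cos(a),0]);y=np.array([np.cos(a),np.sin(a),0])
    return np.r_[C+r*y[:2],z], np.c_[x,y,[0,0,-1]]
def rows(tg):
    s=manip.observe();p=np.array(s["tcp_pos"]);R=np.array(s["eef_rot"])
    print("clock",s["clock"],"tcp",p.round(4),"th,r",np.degrees(np.arctan2(*(p[:2]-C)[::-1])).round(1),np.linalg.norm(p[:2]-C).round(4),"yaw",np.degrees(np.arctan2(R[1,0],R[0,0])).round(1),"F",np.round(s["contact_force"],2),"w",round(s["gripper_width"],4))
    for t in tg:
        P,Q=target(*t); print(t,(R.T@(P-p)*100).round(2),Ro.from_matrix(R.T@Q).as_rotvec().round(3))
E
python3 -m crank '[{"delta_pos":[0,0,-2],"delta_rot":[0,0,0],"grip":8.7},{"delta_pos":[0,0,-4.5],"delta_rot":[0,0,0],"grip":6},{"delta_pos":[0,0,-7],"delta_rot":[0,0,0],"grip":4.5},{"delta_pos":[0,0,-9.5],"delta_rot":[0,0,0],"grip":4.5},{"delta_pos":[0,0,-12],"delta_rot":[0,0,0],"grip":4.5},{"delta_pos":[0,0,-14],"delta_rot":[0,0,0],"grip":4.5},{"delta_pos":[0,0,-16],"delta_rot":[0,0,0],"grip":4.5},{"delta_pos":[0,0,-16],"delta_rot":[0,0,0],"grip":4.5}]'
python3 -c "
from h import *
rows([(141.2,.40)])"
```

```text
clock: 1.15
tcp_pos: [0.468, 0.4148, 0.4029]
eef_rot: [[-0.748, -0.663, 0.002], [-0.663, 0.748, 0.002], [-0.003, 0.001, -1.0]]
contact_force: [0.0, 0.0, -0.6]
gripper_width: 0.045
clock 1.15 tcp [0.468  0.4148 0.4029] th,r 100.7 0.5431 yaw -138.5 F [ 0.05  0.   -0.55] w 0.045
(141.2, 0.4) [ 30.26 -32.61   0.18] [ 0.     0.003 -0.169]
```

```bash

python3 -m crank '[{"delta_pos":[2,-2.2,0],"delta_rot":[0,0,-0.02],"grip":4.5},{"delta_pos":[5,-5.4,0],"delta_rot":[0,0,-0.04],"grip":4.5},{"delta_pos":[8.5,-9.2,0],"delta_rot":[0,0,-0.06],"grip":4.5},{"delta_pos":[12,-13,0],"delta_rot":[0,0,-0.08],"grip":4.5},{"delta_pos":[15.5,-16.7,0],"delta_rot":[0,0,-0.1],"grip":4.5},{"delta_pos":[19,-20.5,0],"delta_rot":[0,0,-0.12],"grip":4.5},{"delta_pos":[21.5,-23.2,0],"delta_rot":[0,0,-0.14],"grip":4.5},{"delta_pos":[23,-24.8,0],"delta_rot":[0,0,-0.17],"grip":4.5}]'
python3 - <<'E'
from h import *
cv2.imwrite("pics/b_side.png",optics.camera("side"))
rows([(141.2,.40)])
E
```

```text
clock: 2.15
tcp_pos: [0.4592, 0.0745, 0.4004]
eef_rot: [[-0.626, -0.78, -0.002], [-0.78, 0.626, -0.0], [0.001, 0.001, -1.0]]
contact_force: [0.2, 0.6, 0.1]
gripper_width: 0.045
clock 2.2 tcp [0.459  0.0732 0.4006] th,r 119.7 0.2212 yaw -128.8 F [-0.66 -0.98  0.8 ] w 0.0453
(141.2, 0.4) [ 8.12 -6.38  0.08] [ 0.001 -0.002  0.   ]
```

View pics/b_side.png

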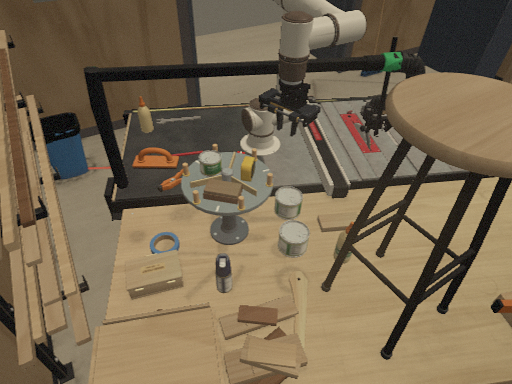

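The arm crosses well above the bar, with the gripper at (290,105) clear of everything. Next I move over the post at 141°.

```bash

python3 -m crank '[{"delta_pos":[1.5,-1.2,0],"delta_rot":[0,0,0],"grip":4.5},{"delta_pos":[3.5,-2.7,0],"delta_rot":[0,0,0],"grip":4.5},{"delta_pos":[5.5,-4.3,0],"delta_rot":[0,0,0],"grip":4.5},{"delta_pos":[7,-5.5,0],"delta_rot":[0,0,0],"grip":4.5},{"delta_pos":[8.1,-6.4,0],"delta_rot":[0,0,0],"grip":4.5},{"delta_pos":[8.1,-6.4,1.5],"delta_rot":[0,0,0],"grip":4.5},{"delta_pos":[8.1,-6.4,3],"delta_rot":[0,0,0],"grip":4.5},{"delta_pos":[8.1,-6.4,4],"delta_rot":[0,0,0],"grip":4.5}]'
python3 - <<'E'
from h import *
cv2.imwrite("pics/c_side.png",cv2.resize(optics.camera("side")[60:240,150:350],None,fx=3,fy=3))
cv2.imwrite("pics/c_wrist.png",optics.camera("wrist"))
rows([(141.2,.31)])
E
```

```text
clock: 3.2
tcp_pos: [0.4588, -0.0265, 0.3596]
eef_rot: [[-0.625, -0.781, -0.003], [-0.781, 0.625, -0.0], [0.002, 0.002, -1.0]]
contact_force: [-0.1, 0.2, -0.1]
gripper_width: 0.0453
clock 3.3 tcp [ 0.4587 -0.0265  0.3598] th,r 139.9 0.1435 yaw -128.7 F [ 0.5  -0.16 -0.27] w 0.0452
(141.2, 0.31) [ 0.31 -0.16  4.98] [ 0.002 -0.002  0.002]
```

View pics/c_side.png

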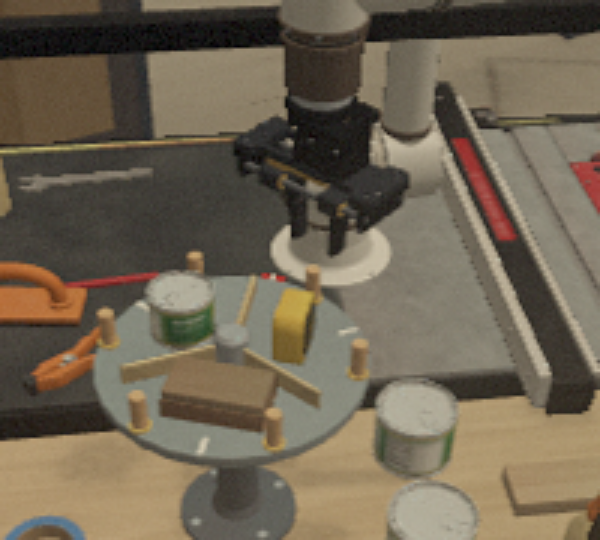

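View pics/c_wrist.png

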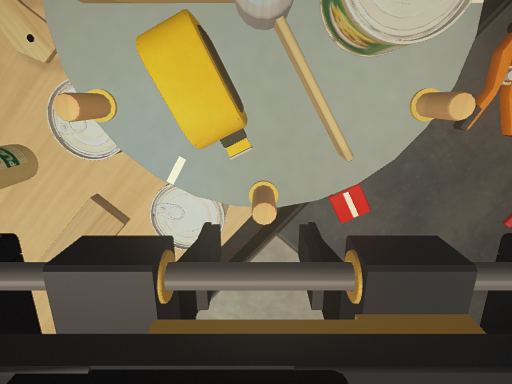

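The wrist view shows the post at (264,210), midway between the fingers at (207,240) and (313,240). The pointer is at (350,203). I check the alignment numerically before descending.

```bash
cat >> h.py <<'E'
def wray(u,v,z,p,R):
    c=optics.calibration("wrist");f=fpx(c);T=np.array(c["tool_from_camera"])
    d=R@(T[:3,:3]@np.array([(u-c["cx"])/f,(v-c["cy"])/f,1]));o=R@T[:3,3]+p
    return o+d*(z-o[2])/d[2]
E
python3 - <<'E'
from h import *
s=manip.observe();p=np.array(s["tcp_pos"]);R=np.array(s["eef_rot"])
for u,v,z in [(264,213,.305),(72,107,.305),(460,106,.305),(350,203,.237),(176,170,.26)]:
    X=wray(u,v,z,p,R);print(X.round(4),"tool cm",(R.T@(X-p)*100).round(2),"ang,r",np.degrees(np.arctan2(*(X[:2]-C)[::-1])).round(1),np.linalg.norm(X[:2]-C).round(4))
E
```

```text
[ 0.4593 -0.0312  0.305 ] tool cm [ 0.31 -0.35  5.48] ang,r 141.2 0.1401
[0.5892 0.0183 0.305 ] tool cm [-11.67  -7.39   5.43] ang,r 81.4 0.1389
[ 0.4389 -0.1707  0.305 ] tool cm [12.48 -7.47  5.49] ang,r -158.3 0.1395
[ 0.3965 -0.0834  0.237 ] tool cm [ 8.3   1.28 12.3 ] ang,r 168.3 0.1757
[0.519  0.0116 0.26  ] tool cm [-6.77 -2.34  9.95] ang,r 110.8 0.1397
```

```bash

python3 -m crank '[{"delta_pos":[0.2,-0.2,1],"delta_rot":[0,0,0],"grip":4.5},{"delta_pos":[0.3,-0.2,2.2],"delta_rot":[0,0,0],"grip":4.5},{"delta_pos":[0.3,-0.2,3.4],"delta_rot":[0,0,0],"grip":4.5},{"delta_pos":[0.3,-0.2,4.6],"delta_rot":[0,0,0],"grip":4.5},{"delta_pos":[0.3,-0.2,5.4],"delta_rot":[0,0,0],"grip":4.5},{"delta_pos":[0.3,-0.2,5.6],"delta_rot":[0,0,0],"grip":4.5},{"delta_pos":[0.3,-0.2,5.6],"delta_rot":[0,0,0],"grip":4.5},{"delta_pos":[0.3,-0.2,5.6],"delta_rot":[0,0,0],"grip":4.5}]'
python3 - <<'E'
from h import *
rows([(141.2+d,.303) for d in (2,4,6.5,9.5,13,16.5,20,23.5)])
E
```

```text
clock: 4.3
tcp_pos: [0.4593, -0.0305, 0.306]
eef_rot: [[-0.625, -0.78, 0.001], [-0.78, 0.625, 0.0], [-0.001, -0.001, -1.0]]
contact_force: [-0.1, 0.4, 0.4]
gripper_width: 0.045
clock 4.3 tcp [ 0.4593 -0.0305  0.306 ] th,r 141.0 0.1406 yaw -128.7 F [-0.15  0.41  0.44] w 0.045
(143.2, 0.303) [0.55 0.14 0.3 ] [-0.001  0.001 -0.033]
(145.2, 0.303) [1.05 0.11 0.3 ] [-0.001  0.001 -0.068]
(147.7, 0.303) [1.67 0.05 0.3 ] [-0.001  0.001 -0.112]
(150.7, 0.303) [ 2.4  -0.05  0.3 ] [-0.001  0.001 -0.164]
(154.2, 0.303) [ 3.25 -0.22  0.3 ] [-0.001  0.001 -0.225]
(157.7, 0.303) [ 4.09 -0.44  0.3 ] [-0.001  0.001 -0.286]
(161.2, 0.303) [ 4.92 -0.71  0.3 ] [-0.001  0.001 -0.348]
(164.7, 0.303) [ 5.72 -1.03  0.3 ] [-0.001  0.001 -0.409]
```

```bash

python3 -m crank '[{"delta_pos":[0.55,0.14,0.2],"delta_rot":[0,0,-0.033],"grip":4.5},{"delta_pos":[1.05,0.11,0.3],"delta_rot":[0,0,-0.068],"grip":4.5},{"delta_pos":[1.67,0.05,0.3],"delta_rot":[0,0,-0.112],"grip":4.5},{"delta_pos":[2.4,-0.05,0.3],"delta_rot":[0,0,-0.164],"grip":4.5},{"delta_pos":[3.25,-0.22,0.3],"delta_rot":[0,0,-0.225],"grip":4.5},{"delta_pos":[4.09,-0.44,0.3],"delta_rot":[0,0,-0.286],"grip":4.5},{"delta_pos":[4.92,-0.71,0.3],"delta_rot":[0,0,-0.348],"grip":4.5},{"delta_pos":[5.72,-1.03,0.3],"delta_rot":[0,0,-0.409],"grip":4.5}]'
python3 - <<'E'
from h import *
rows([(164.7+d,.303) for d in (3.5,7,10.5,14,17.5,21,24.5,28)])
cv2.imwrite("pics/d_wrist.png",optics.camera("wrist"))
E
```

```text
clock: 5.3
tcp_pos: [0.4316, -0.0816, 0.3029]
eef_rot: [[-0.262, -0.965, 0.002], [-0.965, 0.262, 0.001], [-0.001, -0.001, -1.0]]
contact_force: [0.6, 1.2, -0.1]
gripper_width: 0.045
clock 5.3 tcp [ 0.4316 -0.0816  0.3029] th,r 164.7 0.1419 yaw -105.2 F [ 0.63  1.23 -0.13] w 0.045
(168.2, 0.303) [ 0.87 -0.02 -0.01] [-0.001  0.001 -0.059]
(171.7, 0.303) [ 1.73 -0.1  -0.01] [-0.001  0.001 -0.12 ]
(175.2, 0.303) [ 2.59 -0.22 -0.01] [-0.001  0.001 -0.181]
(178.7, 0.303) [ 3.44 -0.41 -0.01] [-0.002  0.001 -0.242]
(182.2, 0.303) [ 4.27 -0.64 -0.01] [-0.002  0.001 -0.303]
(185.7, 0.303) [ 5.09 -0.92 -0.01] [-0.002  0.001 -0.364]
(189.2, 0.303) [ 5.89 -1.26 -0.01] [-0.002  0.001 -0.425]
(192.7, 0.303) [ 6.67 -1.64 -0.01] [-0.002  0.001 -0.486]
```

View pics/d_wrist.png

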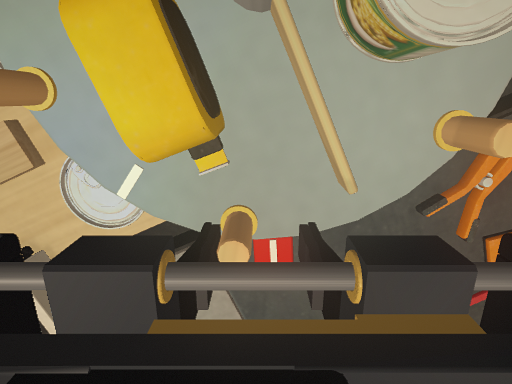

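The left finger is pushing the post at (238,240), and the force is about 1.3 N. I continue along the arc.

```bash

python3 -m crank '[{"delta_pos":[0.87,-0.02,0],"delta_rot":[0,0,-0.06],"grip":4.5},{"delta_pos":[1.73,-0.1,0],"delta_rot":[0,0,-0.12],"grip":4.5},{"delta_pos":[2.59,-0.22,0],"delta_rot":[0,0,-0.18],"grip":4.5},{"delta_pos":[3.44,-0.41,0],"delta_rot":[0,0,-0.24],"grip":4.5},{"delta_pos":[4.27,-0.64,0],"delta_rot":[0,0,-0.3],"grip":4.5},{"delta_pos":[5.09,-0.92,0],"delta_rot":[0,0,-0.364],"grip":4.5},{"delta_pos":[5.89,-1.26,0],"delta_rot":[0,0,-0.425],"grip":4.5},{"delta_pos":[6.67,-1.64,0],"delta_rot":[0,0,-0.486],"grip":4.5}]'
python3 - <<'E'
from h import *
rows([(192.7+d,.303) for d in (3.5,6.5,9,11,13)])
E
```

```text
clock: 6.35
tcp_pos: [0.43, -0.1502, 0.303]
eef_rot: [[0.219, -0.976, 0.001], [-0.976, -0.219, 0.0], [-0.0, -0.001, -1.0]]
contact_force: [0.5, 2.4, -0.3]
gripper_width: 0.045
clock 6.35 tcp [ 0.43   -0.1502  0.303 ] th,r -167.3 0.142 yaw -77.4 F [ 0.54  2.39 -0.28] w 0.045
(196.2, 0.303) [ 0.87 -0.03 -0.  ] [-0.001  0.    -0.062]
(199.2, 0.303) [ 1.61 -0.09 -0.  ] [-0.001 -0.    -0.115]
(201.7, 0.303) [ 2.22 -0.18 -0.  ] [-0.001 -0.    -0.158]
(203.7, 0.303) [ 2.71 -0.26 -0.  ] [-0.001 -0.    -0.193]
(205.7, 0.303) [ 3.2  -0.37 -0.  ] [-0.001 -0.    -0.228]
```

Decelerate, stop, and back off slightly so that neither finger touches the post before lifting.

```bash

python3 -m crank '[{"delta_pos":[0.87,-0.03,0],"delta_rot":[0,0,-0.06],"grip":4.5},{"delta_pos":[1.61,-0.09,0],"delta_rot":[0,0,-0.115],"grip":4.5},{"delta_pos":[2.22,-0.18,0],"delta_rot":[0,0,-0.158],"grip":4.5},{"delta_pos":[2.71,-0.26,0],"delta_rot":[0,0,-0.193],"grip":4.5},{"delta_pos":[3.0,-0.32,0],"delta_rot":[0,0,-0.21],"grip":4.5},{"delta_pos":[3.2,-0.37,0],"delta_rot":[0,0,-0.228],"grip":4.5},{"delta_pos":[3.2,-0.37,0],"delta_rot":[0,0,-0.228],"grip":4.5},{"delta_pos":[2.6,-0.24,0],"delta_rot":[0,0,-0.185],"grip":4.5}]'
python3 - <<'E'
from h import *
s=manip.observe();p=np.array(s["tcp_pos"]);R=np.array(s["eef_rot"])
cv2.imwrite("pics/e_wrist.png",optics.camera("wrist"))
cv2.imwrite("pics/e_top.png",cv2.resize(optics.camera("top")[125:275,190:390],None,fx=4,fy=4,interpolation=cv2.INTER_CUBIC))
rows([(170,.36),(141,.36)])
E
```

```text
clock: 7.35
tcp_pos: [0.4375, -0.1752, 0.3024]
eef_rot: [[0.391, -0.92, -0.0], [-0.92, -0.391, -0.0], [0.0, 0.0, -1.0]]
contact_force: [-1.0, 0.6, -0.4]
gripper_width: 0.0449
clock 7.45 tcp [ 0.4373 -0.1749  0.3026] th,r -156.9 0.1426 yaw -66.8 F [-0.09  0.11 -0.06] w 0.045
(170, 0.36) [-7.74 -2.38 -5.74] [ 0.    -0.     0.579]
(141, 0.36) [-12.53  -7.64  -5.74] [ 0.    -0.     1.085]
```

View pics/e_wrist.png

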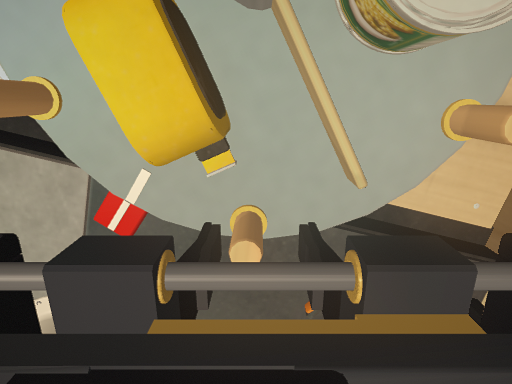

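View pics/e_top.png

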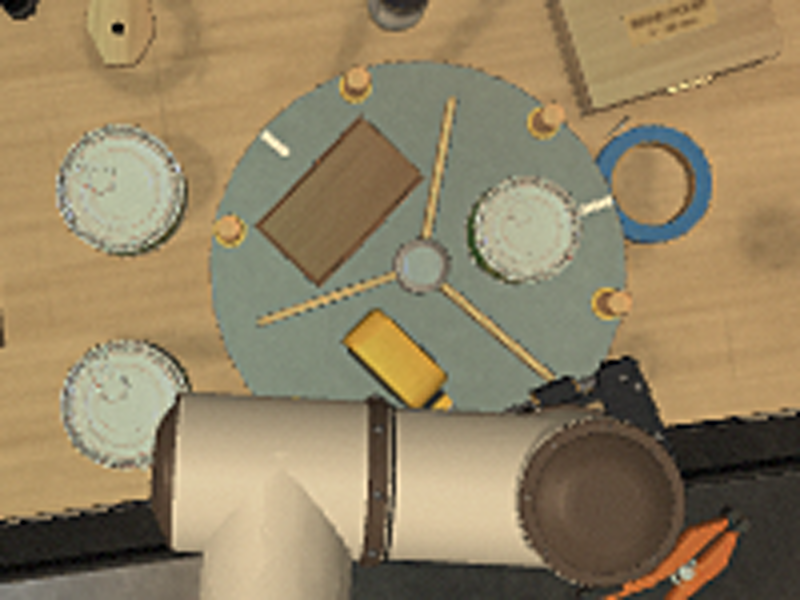

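The deck turned about 59° and the things on it did not shift. The tape measure's mark is now near the pointer at wrist (130,200). I lift and go back for the next post.

```bash

python3 -m crank '[{"delta_pos":[0,0,-1.5],"delta_rot":[0,0,0],"grip":4.5},{"delta_pos":[0,0,-4],"delta_rot":[0,0,0],"grip":4.5},{"delta_pos":[0,0,-6.5],"delta_rot":[0,0,0],"grip":4.5},{"delta_pos":[-2,0,-7.5],"delta_rot":[0,0,0.15],"grip":4.5},{"delta_pos":[-5,-0.8,-7.5],"delta_rot":[0,0,0.33],"grip":4.5},{"delta_pos":[-8,-2.5,-7.5],"delta_rot":[0,0,0.51],"grip":4.5},{"delta_pos":[-10.5,-4.8,-7.5],"delta_rot":[0,0,0.69],"grip":4.5},{"delta_pos":[-12,-6.8,-7.5],"delta_rot":[0,0,0.87],"grip":4.5}]'
python3 - <<'E'
from h import *
s=manip.observe();p=np.array(s["tcp_pos"]);R=np.array(s["eef_rot"])
cv2.imwrite("pics/f_wrist.png",optics.camera("wrist"))
rows([(141,.37),(141,.303)])
E
```

```text
clock: 8.45
tcp_pos: [0.4533, -0.037, 0.3791]
eef_rot: [[-0.453, -0.891, 0.002], [-0.891, 0.453, 0.0], [-0.001, -0.002, -1.0]]
contact_force: [0.2, -1.2, 0.4]
gripper_width: 0.045
clock 8.5 tcp [ 0.4547 -0.0355  0.3785] th,r 143.7 0.1411 yaw -117.1 F [ 1.84  2.08 -0.13] w 0.0448
(141, 0.37) [-0.68 -0.03  0.85] [-0.002  0.002  0.207]
(141, 0.303) [-0.67 -0.02  7.55] [-0.002  0.002  0.207]
```

View pics/f_wrist.png

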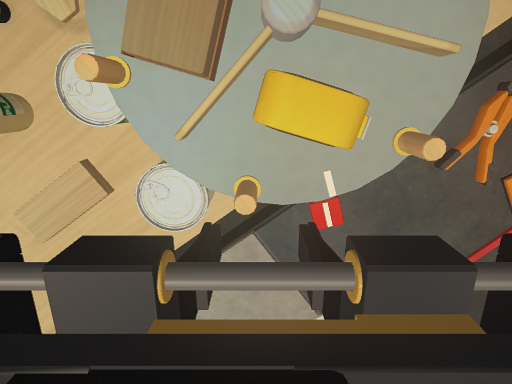

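```bash

python3 -m crank '[{"delta_pos":[-0.6,0,0.5],"delta_rot":[0,0,0.12],"grip":4.5},{"delta_pos":[-0.7,0,1.5],"delta_rot":[0,0,0.2],"grip":4.5},{"delta_pos":[-0.7,0,2.7],"delta_rot":[0,0,0.2],"grip":4.5},{"delta_pos":[-0.7,0,4],"delta_rot":[0,0,0.2],"grip":4.5},{"delta_pos":[-0.7,0,5.3],"delta_rot":[0,0,0.2],"grip":4.5},{"delta_pos":[-0.7,0,6.5],"delta_rot":[0,0,0.2],"grip":4.5},{"delta_pos":[-0.7,0,7.3],"delta_rot":[0,0,0.2],"grip":4.5},{"delta_pos":[-0.7,0,7.5],"delta_rot":[0,0,0.2],"grip":4.5}]'
python3 - <<'E'
from h import *
rows([(141+d,.303) for d in (2,4,6.5,9.5,13,16.5,20,23.5)])
E
```

```text
clock: 9.5
tcp_pos: [0.4559, -0.0318, 0.302]
eef_rot: [[-0.618, -0.787, -0.001], [-0.787, 0.618, -0.0], [0.001, 0.0, -1.0]]
contact_force: [-0.9, -0.7, 0.9]
gripper_width: 0.0446
clock 9.5 tcp [ 0.4559 -0.0318  0.302 ] th,r 142.3 0.1424 yaw -128.1 F [-0.88 -0.67  0.86] w 0.0446
(143, 0.303) [ 0.18 -0.04 -0.1 ] [ 0.    -0.001 -0.02 ]
(145, 0.303) [ 0.68 -0.06 -0.1 ] [ 0.001 -0.001 -0.055]
(147.5, 0.303) [ 1.29 -0.11 -0.1 ] [ 0.001 -0.001 -0.098]
(150.5, 0.303) [ 2.03 -0.2  -0.1 ] [ 0.001 -0.001 -0.151]
(154, 0.303) [ 2.88 -0.36 -0.1 ] [ 0.001 -0.001 -0.212]
(157.5, 0.303) [ 3.73 -0.57 -0.1 ] [ 0.001 -0.001 -0.273]
(161, 0.303) [ 4.55 -0.83 -0.1 ] [ 0.001 -0.001 -0.334]
(164.5, 0.303) [ 5.36 -1.14 -0.1 ] [ 0.001 -0.001 -0.395]
```

```bash

python3 -m crank '[{"delta_pos":[0.2,-0.04,-0.1],"delta_rot":[0,0,-0.02],"grip":4.5},{"delta_pos":[0.68,-0.06,-0.1],"delta_rot":[0,0,-0.055],"grip":4.5},{"delta_pos":[1.29,-0.11,-0.1],"delta_rot":[0,0,-0.098],"grip":4.5},{"delta_pos":[2.03,-0.2,-0.1],"delta_rot":[0,0,-0.15],"grip":4.5},{"delta_pos":[2.88,-0.36,-0.1],"delta_rot":[0,0,-0.21],"grip":4.5},{"delta_pos":[3.73,-0.57,-0.1],"delta_rot":[0,0,-0.27],"grip":4.5},{"delta_pos":[4.55,-0.83,-0.1],"delta_rot":[0,0,-0.334],"grip":4.5},{"delta_pos":[5.36,-1.14,-0.1],"delta_rot":[0,0,-0.395],"grip":4.5}]'
python3 - <<'E'
from h import *
rows([(164.7+d,.303) for d in (3.5,7,10.5,14,17.5,21,24.5,28)])
E
```

```text
clock: 10.5
tcp_pos: [0.4322, -0.081, 0.3042]
eef_rot: [[-0.265, -0.964, 0.002], [-0.964, 0.265, 0.001], [-0.001, -0.002, -1.0]]
contact_force: [0.9, 0.7, -0.9]
gripper_width: 0.0453
clock 10.5 tcp [ 0.4322 -0.081   0.3042] th,r 164.4 0.1415 yaw -105.3 F [ 0.89  0.72 -0.89] w 0.0453
(168.2, 0.303) [0.94 0.03 0.12] [-0.002  0.001 -0.062]
(171.7, 0.303) [ 1.8  -0.05  0.12] [-0.002  0.001 -0.123]
(175.2, 0.303) [ 2.66 -0.19  0.12] [-0.002  0.001 -0.184]
(178.7, 0.303) [ 3.51 -0.37  0.12] [-0.002  0.001 -0.245]
(182.2, 0.303) [ 4.34 -0.61  0.12] [-0.002  0.001 -0.306]
(185.7, 0.303) [ 5.16 -0.89  0.12] [-0.002  0.001 -0.367]
(189.2, 0.303) [ 5.96 -1.23  0.12] [-0.002  0.001 -0.428]
(192.7, 0.303) [ 6.74 -1.61  0.12] [-0.002  0.001 -0.489]
```

```bash

python3 -m crank '[{"delta_pos":[0.9,0,0.1],"delta_rot":[0,0,-0.06],"grip":4.5},{"delta_pos":[1.8,-0.05,0.1],"delta_rot":[0,0,-0.12],"grip":4.5},{"delta_pos":[2.66,-0.19,0.1],"delta_rot":[0,0,-0.18],"grip":4.5},{"delta_pos":[3.5,-0.37,0.1],"delta_rot":[0,0,-0.245],"grip":4.5},{"delta_pos":[4.34,-0.61,0.1],"delta_rot":[0,0,-0.306],"grip":4.5},{"delta_pos":[5.16,-0.89,0.1],"delta_rot":[0,0,-0.367],"grip":4.5},{"delta_pos":[5.96,-1.23,0.1],"delta_rot":[0,0,-0.428],"grip":4.5},{"delta_pos":[6.74,-1.61,0.1],"delta_rot":[0,0,-0.489],"grip":4.5}]'
python3 - <<'E'
from h import *
rows([(192.7+d,.303) for d in (3.5,6.5,9,11,13)])
E
```

```text
clock: 11.5
tcp_pos: [0.4299, -0.1504, 0.3034]
eef_rot: [[0.219, -0.976, 0.002], [-0.976, -0.219, 0.0], [0.0, -0.002, -1.0]]
contact_force: [1.3, 1.2, -0.6]
gripper_width: 0.0449
clock 11.5 tcp [ 0.4299 -0.1504  0.3034] th,r -167.2 0.1421 yaw -77.3 F [ 1.34  1.23 -0.57] w 0.0449
(196.2, 0.303) [ 0.85 -0.03  0.04] [-0.002 -0.    -0.062]
(199.2, 0.303) [ 1.59 -0.1   0.04] [-0.002 -0.    -0.114]
(201.7, 0.303) [ 2.21 -0.18  0.04] [-0.002 -0.    -0.158]
(203.7, 0.303) [ 2.69 -0.27  0.04] [-0.002 -0.    -0.193]
(205.7, 0.303) [ 3.18 -0.37  0.04] [-0.002 -0.001 -0.227]
```

```bash

python3 -m crank '[{"delta_pos":[0.87,-0.03,0],"delta_rot":[0,0,-0.06],"grip":4.5},{"delta_pos":[1.61,-0.09,0],"delta_rot":[0,0,-0.115],"grip":4.5},{"delta_pos":[2.22,-0.18,0],"delta_rot":[0,0,-0.158],"grip":4.5},{"delta_pos":[2.71,-0.26,0],"delta_rot":[0,0,-0.193],"grip":4.5},{"delta_pos":[3.0,-0.32,0],"delta_rot":[0,0,-0.21],"grip":4.5},{"delta_pos":[3.2,-0.37,0],"delta_rot":[0,0,-0.228],"grip":4.5},{"delta_pos":[3.2,-0.37,0],"delta_rot":[0,0,-0.228],"grip":4.5},{"delta_pos":[2.6,-0.24,0],"delta_rot":[0,0,-0.185],"grip":4.5}]'
python3 - <<'E'
from h import *
cv2.imwrite("pics/g_wrist.png",optics.camera("wrist"))
rows([(170,.378),(141,.378)])
E
```

```text
clock: 12.5
tcp_pos: [0.4373, -0.1752, 0.3025]
eef_rot: [[0.391, -0.92, -0.0], [-0.92, -0.391, -0.0], [0.0, 0.0, -1.0]]
contact_force: [-0.3, 0.2, -0.1]
gripper_width: 0.0454
clock 12.55 tcp [ 0.4369 -0.1747  0.3025] th,r -157.1 0.1429 yaw -67.0 F [-0.93 -0.04 -0.28] w 0.0453
(170, 0.378) [-7.72 -2.38 -7.55] [0.    0.    0.575]
(141, 0.378) [-12.53  -7.62  -7.55] [0.    0.    1.082]
```

View pics/g_wrist.png

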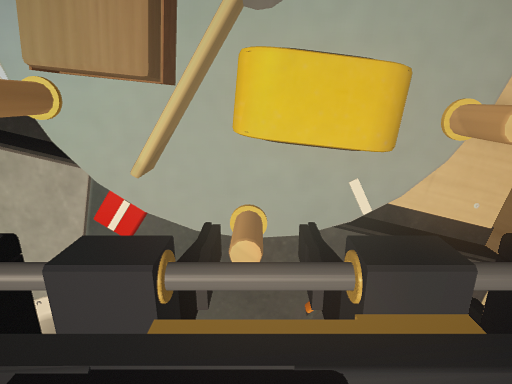

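The second stroke ended in the same place with the things still undisturbed, and the sanding block is next to arrive (at left). Returning for the third stroke.

```bash

python3 -m crank '[{"delta_pos":[0,0,-1.5],"delta_rot":[0,0,0],"grip":4.5},{"delta_pos":[0,0,-4],"delta_rot":[0,0,0],"grip":4.5},{"delta_pos":[0,0,-6.5],"delta_rot":[0,0,0],"grip":4.5},{"delta_pos":[-2,0,-7.5],"delta_rot":[0,0,0.15],"grip":4.5},{"delta_pos":[-5,-0.8,-7.5],"delta_rot":[0,0,0.33],"grip":4.5},{"delta_pos":[-8,-2.5,-7.5],"delta_rot":[0,0,0.51],"grip":4.5},{"delta_pos":[-10.5,-4.8,-7.5],"delta_rot":[0,0,0.69],"grip":4.5},{"delta_pos":[-12,-6.8,-7.5],"delta_rot":[0,0,0.87],"grip":4.5}]'
python3 - <<'E'
from h import *
s=manip.observe();p=np.array(s["tcp_pos"]);R=np.array(s["eef_rot"])
cv2.imwrite("pics/i_wrist.png",optics.camera("wrist"))
rows([(141,.303),(139.5,.303)])
E
```

```text
clock: 13.55
tcp_pos: [0.4532, -0.037, 0.3791]
eef_rot: [[-0.454, -0.891, 0.002], [-0.891, 0.454, 0.0], [-0.001, -0.002, -1.0]]
contact_force: [0.6, 0.5, 0.5]
gripper_width: 0.045
clock 13.6 tcp [ 0.4547 -0.0355  0.3786] th,r 143.7 0.1412 yaw -117.2 F [1.53 1.39 0.91] w 0.0448
(141, 0.303) [-0.67 -0.02  7.56] [-0.002  0.002  0.206]
(139.5, 0.303) [-1.03 -0.11  7.56] [-0.002  0.002  0.232]
```

View pics/i_wrist.png

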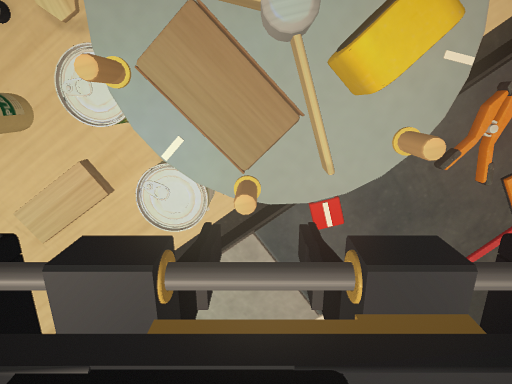

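```bash

python3 - <<'E'
from h import *
p=np.array([.4532,-.037,.3788]);s=manip.observe();p=np.array(s["tcp_pos"]);R=np.array(s["eef_rot"])
P,Q=target(141,.303,.145)
for n,u,v,z in [("corner top",245,163,.294),("corner bot",243,171,.26),("edge left corner",137,66,.294),("post",246,203,.305),("mark",173,149,.26),("ptr",327,214,.237)]:
    X=wray(u,v,z,p,R);print(n,"target-tool cm",(Q.T@(X-P)*100).round(2),"ang,r",np.degrees(np.arctan2(*(X[:2]-C)[::-1])).round(1),np.linalg.norm(X[:2]-C).round(4))
rows([(141,.303,.145)])
E
```

```text
corner top target-tool cm [-1.06 -3.36  0.9 ] ang,r 135.5 0.1119
corner bot target-tool cm [-1.12 -1.91  4.3 ] ang,r 135.9 0.1264
edge left corner target-tool cm [-9.7  -8.52  0.9 ] ang,r 82.6 0.114
post target-tool cm [-0.4  -0.62 -0.2 ] ang,r 139.4 0.1388
mark target-tool cm [-7.36 -2.57  4.3 ] ang,r 109.3 0.1402
ptr target-tool cm [7.84 1.21 6.6 ] ang,r 167.5 0.1755
clock 13.6 tcp [ 0.4547 -0.0355  0.3786] th,r 143.7 0.1412 yaw -117.2 F [1.53 1.39 0.91] w 0.0448
(141, 0.303, 0.145) [-0.73  0.27  7.56] [-0.002  0.002  0.206]
```

The block's corner is at least 1 cm inside the fingers' path. I descend at radius 145 mm.

```bash

python3 -m crank '[{"delta_pos":[-0.7,0.2,0.5],"delta_rot":[0,0,0.12],"grip":4.5},{"delta_pos":[-0.8,0.3,1.5],"delta_rot":[0,0,0.2],"grip":4.5},{"delta_pos":[-0.9,0.3,2.7],"delta_rot":[0,0,0.21],"grip":4.5},{"delta_pos":[-0.9,0.3,4],"delta_rot":[0,0,0.21],"grip":4.5},{"delta_pos":[-0.9,0.3,5.3],"delta_rot":[0,0,0.21],"grip":4.5},{"delta_pos":[-0.9,0.3,6.5],"delta_rot":[0,0,0.21],"grip":4.5},{"delta_pos":[-0.9,0.3,7.3],"delta_rot":[0,0,0.21],"grip":4.5},{"delta_pos":[-0.9,0.3,7.5],"delta_rot":[0,0,0.21],"grip":4.5}]'
python3 - <<'E'
from h import *
rows([(141+d,.303,.145) for d in (2,4,6.5,9.5,13,16.5,20,23.5)])
E
```

```text
clock: 14.6
tcp_pos: [0.454, -0.0287, 0.302]
eef_rot: [[-0.626, -0.78, -0.001], [-0.78, 0.626, -0.0], [0.001, 0.0, -1.0]]
contact_force: [-0.5, 0.4, -0.7]
gripper_width: 0.0444
clock 14.6 tcp [ 0.454  -0.0287  0.302 ] th,r 141.7 0.1458 yaw -128.8 F [-0.53  0.44 -0.73] w 0.0444
(143, 0.303, 0.145) [ 0.32 -0.09 -0.1 ] [ 0.    -0.001 -0.031]
(145, 0.303, 0.145) [ 0.82 -0.11 -0.1 ] [ 0.001 -0.001 -0.066]
(147.5, 0.303, 0.145) [ 1.45 -0.17 -0.1 ] [ 0.001 -0.001 -0.109]
(150.5, 0.303, 0.145) [ 2.21 -0.27 -0.1 ] [ 0.001 -0.001 -0.162]
(154, 0.303, 0.145) [ 3.08 -0.44 -0.1 ] [ 0.001 -0.001 -0.223]
(157.5, 0.303, 0.145) [ 3.93 -0.66 -0.1 ] [ 0.001 -0.001 -0.284]
(161, 0.303, 0.145) [ 4.78 -0.94 -0.1 ] [ 0.001 -0.001 -0.345]
(164.5, 0.303, 0.145) [ 5.6  -1.26 -0.1 ] [ 0.001 -0.001 -0.406]
```

```bash

python3 -m crank '[{"delta_pos":[0.32,-0.09,-0.1],"delta_rot":[0,0,-0.03],"grip":4.5},{"delta_pos":[0.82,-0.11,-0.1],"delta_rot":[0,0,-0.066],"grip":4.5},{"delta_pos":[1.45,-0.17,-0.1],"delta_rot":[0,0,-0.109],"grip":4.5},{"delta_pos":[2.21,-0.27,-0.1],"delta_rot":[0,0,-0.162],"grip":4.5},{"delta_pos":[3.08,-0.44,-0.1],"delta_rot":[0,0,-0.223],"grip":4.5},{"delta_pos":[3.93,-0.66,-0.1],"delta_rot":[0,0,-0.284],"grip":4.5},{"delta_pos":[4.78,-0.94,-0.1],"delta_rot":[0,0,-0.345],"grip":4.5},{"delta_pos":[5.6,-1.26,-0.1],"delta_rot":[0,0,-0.406],"grip":4.5}]'
python3 - <<'E'
from h import *
rows([(164.7+d,.303,.145) for d in (3.5,7,10.5,14,17.5,21,24.5,27)])
E
```

```text
clock: 15.6
tcp_pos: [0.4293, -0.0803, 0.3043]
eef_rot: [[-0.264, -0.964, 0.002], [-0.964, 0.264, 0.001], [-0.001, -0.002, -1.0]]
contact_force: [1.0, 0.0, -1.0]
gripper_width: 0.0451
clock 15.6 tcp [ 0.4293 -0.0803  0.3043] th,r 164.5 0.1445 yaw -105.3 F [ 1.02  0.01 -1.01] w 0.0451
(168.2, 0.303, 0.145) [0.94 0.02 0.13] [-0.002  0.001 -0.062]
(171.7, 0.303, 0.145) [ 1.83 -0.06  0.12] [-0.002  0.001 -0.123]
(175.2, 0.303, 0.145) [ 2.7  -0.19  0.12] [-0.002  0.001 -0.184]
(178.7, 0.303, 0.145) [ 3.57 -0.38  0.12] [-0.002  0.001 -0.245]
(182.2, 0.303, 0.145) [ 4.42 -0.62  0.12] [-0.002  0.001 -0.306]
(185.7, 0.303, 0.145) [ 5.25 -0.92  0.12] [-0.002  0.001 -0.367]
(189.2, 0.303, 0.145) [ 6.07 -1.26  0.12] [-0.002  0.001 -0.428]
(191.7, 0.303, 0.145) [ 6.64 -1.53  0.12] [-0.002  0.001 -0.472]
```

```bash

python3 -m crank '[{"delta_pos":[0.94,0,0.1],"delta_rot":[0,0,-0.06],"grip":4.5},{"delta_pos":[1.83,-0.06,0.1],"delta_rot":[0,0,-0.12],"grip":4.5},{"delta_pos":[2.7,-0.19,0.1],"delta_rot":[0,0,-0.184],"grip":4.5},{"delta_pos":[3.57,-0.38,0.1],"delta_rot":[0,0,-0.245],"grip":4.5},{"delta_pos":[4.42,-0.62,0.1],"delta_rot":[0,0,-0.306],"grip":4.5},{"delta_pos":[5.25,-0.92,0.1],"delta_rot":[0,0,-0.367],"grip":4.5},{"delta_pos":[6.0,-1.24,0.1],"delta_rot":[0,0,-0.425],"grip":4.5},{"delta_pos":[6.64,-1.53,0.1],"delta_rot":[0,0,-0.472],"grip":4.5}]'
python3 - <<'E'
from h import *
rows([(a,.303,.145) for a in (193.5,195,196.5,198,199,200,201)])
E
```

```text
clock: 16.6
tcp_pos: [0.4264, -0.1485, 0.3034]
eef_rot: [[0.202, -0.979, 0.002], [-0.979, -0.202, 0.0], [0.0, -0.002, -1.0]]
contact_force: [-0.0, 1.6, 0.0]
gripper_width: 0.045
clock 16.6 tcp [ 0.4264 -0.1485  0.3034] th,r -168.3 0.1451 yaw -78.3 F [-0.03  1.56  0.02] w 0.045
(193.5, 0.303, 0.145) [ 0.45 -0.02  0.04] [-0.002 -0.    -0.032]
(195, 0.303, 0.145) [ 0.83 -0.04  0.04] [-0.002 -0.    -0.058]
(196.5, 0.303, 0.145) [ 1.21 -0.06  0.04] [-0.002 -0.    -0.084]
(198, 0.303, 0.145) [ 1.59 -0.1   0.04] [-0.002 -0.    -0.11 ]
(199, 0.303, 0.145) [ 1.84 -0.13  0.04] [-0.002 -0.    -0.128]
(200, 0.303, 0.145) [ 2.09 -0.16  0.04] [-0.002 -0.    -0.145]
(201, 0.303, 0.145) [ 2.34 -0.2   0.04] [-0.002 -0.    -0.163]
```

```bash

python3 -m crank '[{"delta_pos":[0.45,-0.02,0],"delta_rot":[0,0,-0.03],"grip":4.5},{"delta_pos":[0.83,-0.04,0],"delta_rot":[0,0,-0.058],"grip":4.5},{"delta_pos":[1.21,-0.06,0],"delta_rot":[0,0,-0.084],"grip":4.5},{"delta_pos":[1.59,-0.1,0],"delta_rot":[0,0,-0.11],"grip":4.5},{"delta_pos":[1.84,-0.13,0],"delta_rot":[0,0,-0.128],"grip":4.5},{"delta_pos":[2.09,-0.16,0],"delta_rot":[0,0,-0.145],"grip":4.5},{"delta_pos":[2.34,-0.2,0],"delta_rot":[0,0,-0.163],"grip":4.5},{"delta_pos":[2.34,-0.2,0],"delta_rot":[0,0,-0.163],"grip":4.5}]'
python3 - <<'E'
from h import *
s=manip.observe();p=np.array(s["tcp_pos"]);R=np.array(s["eef_rot"])
im=optics.camera("wrist");cv2.imwrite("pics/j_wrist.png",im)
cv2.imwrite("pics/j_crop.png",cv2.resize(im[120:260,50:290],None,fx=3,fy=3,interpolation=cv2.INTER_CUBIC))
np.savez("j.npz",p=p,R=R)
rows([(a,.303,.145) for a in (202,203,203.6,204)])
E
```

```text
clock: 17.6
tcp_pos: [0.4325, -0.171, 0.3024]
eef_rot: [[0.356, -0.934, -0.0], [-0.934, -0.356, -0.0], [0.0, 0.0, -1.0]]
contact_force: [0.1, -0.6, 0.2]
gripper_width: 0.0454
clock 17.65 tcp [ 0.4324 -0.171   0.3024] th,r -159.1 0.1457 yaw -69.1 F [ 0.34  0.45 -0.03] w 0.0448
(202, 0.303, 0.145) [ 0.28 -0.07 -0.06] [ 0.001 -0.    -0.02 ]
(203, 0.303, 0.145) [ 0.53 -0.08 -0.06] [ 0.001 -0.    -0.037]
(203.6, 0.303, 0.145) [ 0.68 -0.08 -0.06] [ 0.001 -0.    -0.048]
(204, 0.303, 0.145) [ 0.78 -0.09 -0.06] [ 0.001 -0.    -0.055]
```

View pics/j_crop.png

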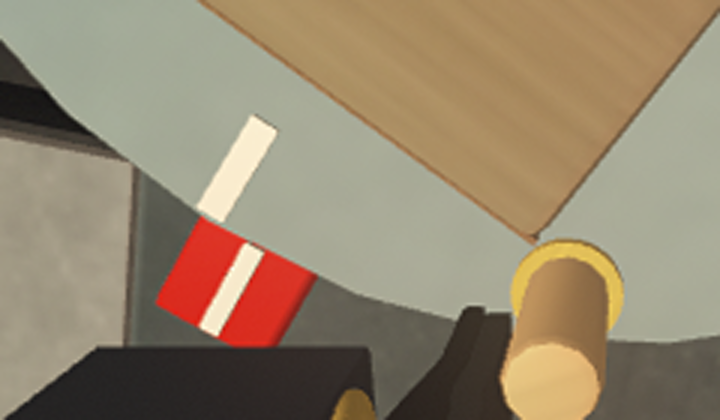

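```bash

cat >> h.py <<'E'
def lines(mk,pt,p,R,u0=50,v0=120,k=3):
    f=lambda q,z:wray(u0+(q[0]+.5)/k-.5,v0+(q[1]+.5)/k-.5,z,p,R)[:2]
    A=[f(q,.26) for q in mk];B=[f(q,.237) for q in pt]
    an=lambda q:np.degrees(np.arctan2(*(q-C)[::-1]))%360
    for n,L in(("mark",A),("ptr",B)):
        d=L[1]-L[0];print(n,[round(an(q),2) for q in L],[round(np.linalg.norm(q-C),4) for q in L],"dir",round(np.degrees(np.arctan2(d[1],d[0]))%360,2))
    print("remaining",(np.mean([an(q) for q in B])-np.mean([an(q) for q in A])).round(2))
E
python3 - <<'E'
from h import *
d=np.load("j.npz")
lines([(264,122),(210,215)],[(253,247),(210,332)],d["p"],d["R"])
E
```

```text
mark [np.float64(165.3), np.float64(165.49)] [np.float64(0.1269), np.float64(0.151)] dir 166.49
ptr [np.float64(168.04), np.float64(168.32)] [np.float64(0.1644), np.float64(0.1901)] dir 170.14
remaining 2.79
```

The mark is 2.8° short of the pointer line, and the finger is in contact. I push slowly by 2.8° (about 6.8 mm).

```bash

python3 -m crank '[{"delta_pos":[0.1,0,0],"delta_rot":[0,0,-0.007],"grip":4.5},{"delta_pos":[0.2,-0.01,0],"delta_rot":[0,0,-0.014],"grip":4.5},{"delta_pos":[0.3,-0.02,0],"delta_rot":[0,0,-0.02],"grip":4.5},{"delta_pos":[0.4,-0.03,0],"delta_rot":[0,0,-0.028],"grip":4.5},{"delta_pos":[0.5,-0.03,0],"delta_rot":[0,0,-0.035],"grip":4.5},{"delta_pos":[0.6,-0.03,0],"delta_rot":[0,0,-0.042],"grip":4.5},{"delta_pos":[0.65,-0.03,0],"delta_rot":[0,0,-0.046],"grip":4.5},{"delta_pos":[0.65,-0.03,0],"delta_rot":[0,0,-0.046],"grip":4.5}]'
python3 - <<'E'
from h import *
s=manip.observe();p=np.array(s["tcp_pos"]);R=np.array(s["eef_rot"])
im=optics.camera("wrist");cv2.imwrite("pics/k_wrist.png",im)
cv2.imwrite("pics/k_crop.png",cv2.resize(im[120:260,50:290],None,fx=3,fy=3,interpolation=cv2.INTER_CUBIC))
np.savez("k.npz",p=p,R=R)
rows([])
E
```

```text
clock: 18.65
tcp_pos: [0.4352, -0.1768, 0.3025]
eef_rot: [[0.399, -0.917, 0.0], [-0.917, -0.399, -0.0], [0.0, -0.0, -1.0]]
contact_force: [-1.4, 1.1, 0.2]
gripper_width: 0.0451
clock 18.7 tcp [ 0.4352 -0.1768  0.3026] th,r -156.6 0.1453 yaw -66.5 F [-0.72  0.16 -1.  ] w 0.0451
```

View pics/k_crop.png

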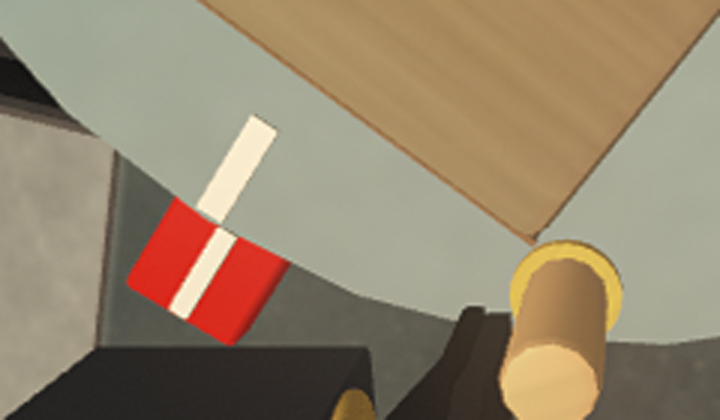

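```bash
python3 - <<'E'
from h import *
d=np.load("k.npz")
lines([(264,122),(209,215)],[(228,231),(180,314)],d["p"],d["R"])
E
```

```text
mark [np.float64(167.74), np.float64(167.89)] [np.float64(0.1269), np.float64(0.1512)] dir 168.72
ptr [np.float64(168.15), np.float64(168.34)] [np.float64(0.1641), np.float64(0.1899)] dir 169.55
remaining 0.43
```

```bash

python3 -m crank '[{"delta_pos":[0.04,0,0],"delta_rot":[0,0,-0.003],"grip":4.5},{"delta_pos":[0.07,0,0],"delta_rot":[0,0,-0.005],"grip":4.5},{"delta_pos":[0.1,0,0],"delta_rot":[0,0,-0.007],"grip":4.5},{"delta_pos":[0.1,0,0],"delta_rot":[0,0,-0.007],"grip":4.5},{"delta_pos":[0.1,0,0],"delta_rot":[0,0,-0.007],"grip":4.5},{"delta_pos":[-0.2,0,0],"delta_rot":[0,0,0],"grip":4.5},{"delta_pos":[-0.6,0,0],"delta_rot":[0,0,0.02],"grip":4.5},{"delta_pos":[-0.9,-0.04,0],"delta_rot":[0,0,0.06],"grip":4.5}]'
python3 - <<'E'
from h import *
s=manip.observe();p=np.array(s["tcp_pos"]);R=np.array(s["eef_rot"])
im=optics.camera("wrist");cv2.imwrite("pics/l_wrist.png",im)
cv2.imwrite("pics/l_crop.png",cv2.resize(im[120:260,50:290],None,fx=3,fy=3,interpolation=cv2.INTER_CUBIC))
np.savez("l.npz",p=p,R=R)
rows([])
E
```

```text
clock: 19.7
tcp_pos: [0.4318, -0.1681, 0.3027]
eef_rot: [[0.341, -0.94, 0.0], [-0.94, -0.341, -0.0], [0.0, -0.0, -1.0]]
contact_force: [-0.4, 0.1, 0.7]
gripper_width: 0.0453
clock 19.75 tcp [ 0.4317 -0.1679  0.3027] th,r -160.3 0.1453 yaw -70.1 F [-0.33  0.41  0.3 ] w 0.0452
```

View pics/l_crop.png

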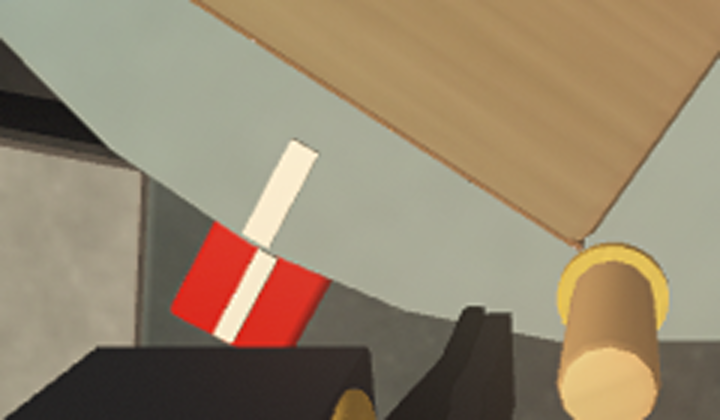

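```bash
python3 - <<'E'
from h import *
d=np.load("l.npz")
lines([(305,147),(256,238)],[(266,254),(225,337)],d["p"],d["R"])
rows([(190,.39,.16),(168,.40,.165)])
E
python3 -m crank '[{"delta_pos":[0,0,-1],"delta_rot":[0,0,0],"grip":4.5},{"delta_pos":[0,0,-3],"delta_rot":[0,0,0],"grip":4.5},{"delta_pos":[0,0,-5.5],"delta_rot":[0,0,0],"grip":4.5},{"delta_pos":[0,0,-8],"delta_rot":[0,0,0],"grip":4.5},{"delta_pos":[0,0,-9.5],"delta_rot":[0,0,0],"grip":4.5},{"delta_pos":[0,0,-9.7],"delta_rot":[0,0,0],"grip":4.5},{"delta_pos":[0,0,-9.7],"delta_rot":[0,0,0],"grip":4.5},{"delta_pos":[0,0,-9.7],"delta_rot":[0,0,0],"grip":4.5}]'
python3 - <<'E'
from h import *
rows([(168,.40,.165)])
E
```

```text
mark [np.float64(168.27), np.float64(168.22)] [np.float64(0.1271), np.float64(0.1504)] dir 167.94
ptr [np.float64(168.02), np.float64(168.28)] [np.float64(0.1645), np.float64(0.1896)] dir 169.95
remaining -0.09
clock 19.75 tcp [ 0.4317 -0.1679  0.3027] th,r -160.3 0.1453 yaw -70.1 F [-0.33  0.41  0.3 ] w 0.0452
(190, 0.39, 0.16) [-2.69  1.23 -8.73] [-0.    -0.     0.173]
(168, 0.4, 0.165) [-8.66 -0.53 -9.73] [-0.    -0.     0.557]
clock: 20.75
tcp_pos: [0.4316, -0.1682, 0.3986]
eef_rot: [[0.343, -0.939, -0.002], [-0.939, -0.343, 0.0], [-0.001, 0.002, -1.0]]
contact_force: [-0.4, 0.0, -0.6]
gripper_width: 0.0448
clock 20.75 tcp [ 0.4316 -0.1682  0.3986] th,r -160.2 0.1455 yaw -69.9 F [-0.36  0.02 -0.64] w 0.0448
(168, 0.4, 0.165) [-8.69 -0.57 -0.14] [0.002 0.    0.56 ]
```

Remaining error is about −0.1°, and the fingers are clear. I view it square-on from above the pointer.

```bash

python3 -m crank '[{"delta_pos":[-1.5,0,0],"delta_rot":[0,0,0.1],"grip":4.5},{"delta_pos":[-3.5,0,0],"delta_rot":[0,0,0.2],"grip":4.5},{"delta_pos":[-5.5,-0.1,0],"delta_rot":[0,0,0.33],"grip":4.5},{"delta_pos":[-7,-0.3,0],"delta_rot":[0,0,0.45],"grip":4.5},{"delta_pos":[-8.2,-0.5,0],"delta_rot":[0,0,0.52],"grip":4.5},{"delta_pos":[-8.7,-0.6,0],"delta_rot":[0,0,0.56],"grip":4.5},{"delta_pos":[-8.7,-0.6,0],"delta_rot":[0,0,0.56],"grip":4.5},{"delta_pos":[-8.7,-0.6,0],"delta_rot":[0,0,0.56],"grip":4.5}]'
python3 - <<'E'
from h import *
s=manip.observe();p=np.array(s["tcp_pos"]);R=np.array(s["eef_rot"])
im=optics.camera("wrist");cv2.imwrite("pics/m_wrist.png",im)
np.savez("m.npz",p=p,R=R)
rows([])
E
```

```text
clock: 21.75
tcp_pos: [0.4076, -0.0847, 0.3992]
eef_rot: [[-0.208, -0.978, -0.001], [-0.978, 0.208, -0.0], [0.0, 0.001, -1.0]]
contact_force: [0.3, 0.2, -0.2]
gripper_width: 0.0451
clock 21.8 tcp [ 0.4077 -0.0847  0.3993] th,r 168.0 0.1645 yaw -102.0 F [-0.54  0.3  -0.21] w 0.0446
```

View pics/m_wrist.png

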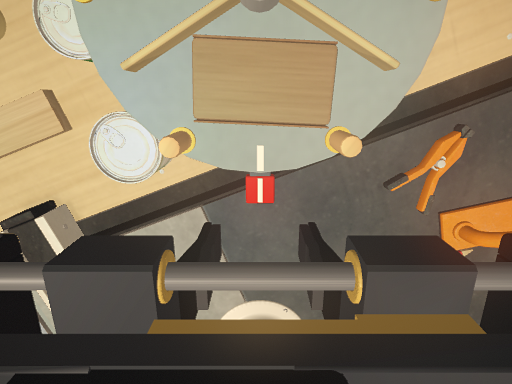

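```bash
python3 - <<'E'
from h import *
d=np.load("m.npz");p,R=d["p"],d["R"]
im=cv2.imread("pics/m_wrist.png");g=im.min(2).astype(float)
cv2.imwrite("pics/m_crop.png",cv2.resize(im[135:215,210:310],None,fx=6,fy=6,interpolation=cv2.INTER_CUBIC))
def cen(v):
    r=g[v,248:272];w=np.clip(r-r.max()*.75,0,None);return (w*np.arange(248,272)).sum()/w.sum(),r.max()
for v in list(range(147,170,3))+list(range(180,202,3)):
    u,mx=cen(v);z=.26 if v<175 else .237
    X=wray(u,v,z,p,R)[:2]-C;print(v,round(u,2),mx,"ang",np.degrees(np.arctan2(X[1],X[0])).round(2),"r",np.linalg.norm(X).round(3))
E
```

```text
147 259.78 220.0 ang 168.23 r 0.128
150 259.81 219.0 ang 168.23 r 0.131
153 259.89 220.0 ang 168.26 r 0.134
156 259.99 219.0 ang 168.3 r 0.137
159 259.9 219.0 ang 168.26 r 0.14
162 259.91 219.0 ang 168.26 r 0.143
165 259.89 219.0 ang 168.25 r 0.145
168 259.89 219.0 ang 168.25 r 0.148
180 259.42 227.0 ang 168.07 r 0.166
183 259.42 226.0 ang 168.07 r 0.169
186 259.43 225.0 ang 168.07 r 0.172
189 259.43 225.0 ang 168.07 r 0.176
192 259.43 225.0 ang 168.08 r 0.179
195 259.43 225.0 ang 168.07 r 0.182
198 259.43 225.0 ang 168.08 r 0.186
201 259.42 233.0 ang 168.07 r 0.189
```

View pics/m_crop.png

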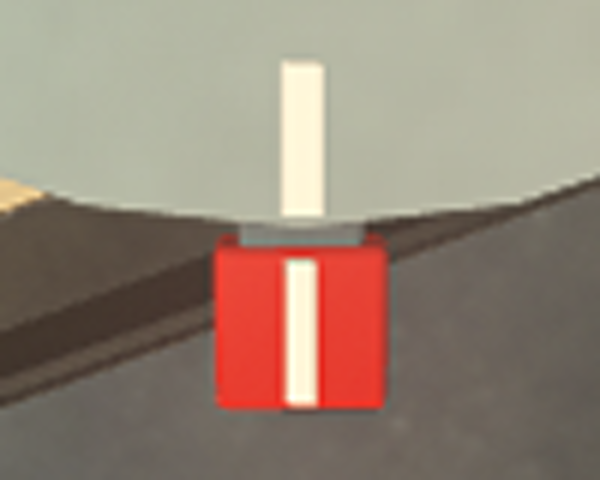

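The mark and the pointer line agree to 0.2° (about 0.5 mm). Last, I check that the deck is still and that the other things are where they were.

```bash
python3 - <<'E'
from h import *
a=cv2.imread("pics/m_wrist.png").astype(int)
b=optics.camera("wrist");print("diff deck",np.abs(a-b)[130:205,210:310].mean())
t=optics.camera("top");cv2.imwrite("pics/n_top.png",t)
s=optics.camera("side");cv2.imwrite("pics/n_side.png",s)
t0=cv2.imread("pics/a_top.png").astype(int);s0=cv2.imread("pics/a_side.png").astype(int)
for n,i0,i1,(u0,u1,v0,v1) in [("tape roll top",t0,t,(345,375,150,190)),("bottle top",t0,t,(150,190,140,175)),("offcut top",t0,t,(135,195,185,222)),("offcut/bottle side",s0,s,(315,360,205,265)),("tape side",s0,s,(140,185,225,260))]:
    print(n,np.abs(i0-i1)[v0:v1,u0:u1].mean().round(2))
rows([])
E
```

```text
diff deck 0.5868444444444444
tape roll top 8.51
bottle top 8.64
offcut top 9.1
offcut/bottle side 2.24
tape side 1.85
clock 21.95 tcp [ 0.4077 -0.0848  0.3994] th,r 168.0 0.1644 yaw -102.0 F [0.62 0.03 0.61] w 0.0448
```

View pics/n_side.png

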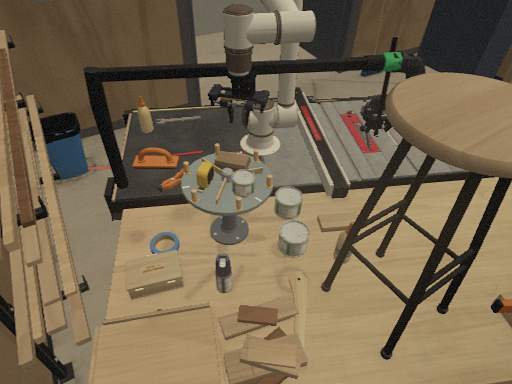

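View pics/n_top.png

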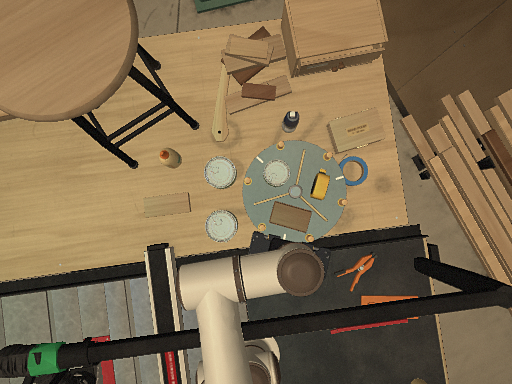

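The tape roll (353,170), bottle (169,157) and offcut (167,204) are at the same pixels as at the start. The top view's differences are 8.5–9.1 at all three, which looks like a brightness shift. The deck is still and the arm is clear of it.

```bash
python3 -c "
from plant import finish_job
print(finish_job())"
```

```text
the job is handed in; nothing more can be done
None
```

The job is handed in at 22 s of the allowed 61 s, with the sanding block's mark lined up with the red pointer. I turned the carousel about 177° counter-clockwise. It took three slow pushes on successive near-side posts, with the fingers held 45 mm open around each 18 mm post so nothing was pinched, and then two small nudges.

- **Alignment:** the last close view, with the arm withdrawn, put the mark at 168.25° and the pointer line at 168.07°. That is about 0.2°, or 0.5 mm, off.
- **Stillness:** two pictures 0.15 s apart showed no movement. The gripper was about 75 mm above the post tops, touching nothing.
- **Forces:** the readings after each move never passed about 3 N.
- **Other things:** the things on the deck kept their places in their bays. The tape roll, glue bottle and offcut are at the same pixels as at the start.
- **Check that disagreed:** comparing the top pictures gave a difference of about 9 grey levels at all three of those spots. The side pictures gave about 2. Because it is nearly the same everywhere, I put it down to a brightness change rather than movement, but I did not check that further.

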